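# Seat the blue spray shield on the medallion jig

## Robot

A 6-joint arm with a two-finger parallel gripper is mounted at the origin on the work surface. World frame = base frame: x ahead of the robot, y to its left, z up, the work surface at z = 0. Lengths are in m, angles in degrees, forces in N, time in s.
With the tool pointing down it reaches from about 0.375 to 0.9 m from the base axis. Payload 3.1 kg.
Tool frame: the origin (TCP) lies on the centre line of the jaws, within the pads' length; the fingertips stand 25 mm ahead of it and the grasp point (between the pads) lies 6 mm ahead of it; z points along the fingers, y is the line along which they close (so a half turn about z gives the same grasp; the last joint's range is limited). The gripper opens to 87 mm and grips with 3 to 60 N. Pads are 19 mm wide; open, the fingers measure 117 mm over their backs; the gripper's body (75 mm by 190 mm) begins 51 mm behind the grasp point.
Start: joints at [52.97, 30.224, 82.088, -0, 67.689, -10.227], TCP at [0.282, 0.558, 0.224] pointing down, gripper open.
Joint ranges: [-176.69, 176.69], [-43.24, 126.21], [12.49, 139.97], [-82, 262], [0, 151.66], [-163.58, 163.58]. Speed limits (degrees/s): [159.86, 159.86, 180, 180, 180, 180].

## Interface

Orientations are given as a 3x3 rotation matrix whose columns are the frame's x, y, z axes.
In Python, from rig import bot, cams, models gives the robot as it stands. The module is installed in compiled form; this text tells all that it offers.
- The arm moves only by the shell command python3 -m handwheel 'ROWS' [OPENING]. ROWS is JSON, a list of rows, each a list of 6 numbers: the shift along the world's x, y, z each as a share of 1 m, from -1 to 1, then the turn, a rotation vector about the world's x, y, z each as a share of 2 rad, from -1 to 1. In form: [[dx, dy, dz, wx, wy, wz], ...]. A call has exactly 8 rows; each row is the pose to reach, as a shift and turn from the pose commanded when the call began; what a row does not reach only later rows make up. A row lasts 1/12 s, in which the tool goes at most 41.7 mm and 7.16 degrees, less where a joint would pass 70% of its speed; a pose out of reach is approached as far as the arm can. A call with a number of a shift or a turn outside -1 to 1 is refused whole. A call with a gripper value outside its range is refused whole. OPENING is the opening, from -1 (shut) to 1 (fully open), so that 0 is half open, set as the call begins (- or left out, the last holds). The fingers move at their own pace and stop on an object; the grip force is fixed at half the most. Time passes only in rows, so rows that repeat a pose let the fingers close, or fill a call up. It gives the time, the measured TCP pose, the force, the opening and the grip force at its end, in the units of the state.
- bot.read_state(): the state, without advancing time (a new reading comes with each control period).
- cams.capture(name): name is "scene" or "top" or "wrist"; returns (picture, depth): 400x640x3 uint8, blue, green, red; 400x640 float32, m along the optical axis (not along the pixel's ray), 0 where there is no reading.
- cams.calibration(name): a dict with "mtx" (3x3 intrinsics, pixels), "dist_coeffs" ([k1, k2, p1, p2, k3] as OpenCV has them; the pictures are not rectified), "R" (3x3) and "t" (3): a world point X has camera coordinates R X + t; the wrist camera has in their place "tool_from_camera" (4x4, takes a point from camera to tool coordinates, whose origin is the TCP and whose axes are the flange's). Camera axes: x right, y down, z forward; pixel columns grow to the right and rows downward; lengths in m; the calibration is good to about 2 mm. A picture is of the moment at which its call begins: read the wrist's pose just before it. calibration takes no time and is no camera call.
- bot.hand_in(): hands the job in; it is judged then, once.
Trained networks look in the newest picture that a camera, given by its name, has taken for a name from the list of things; names that differ only in an ending like _2 or _b are one class to them, and where a whole thing is asked for, a point or a joint stands for the part that bears it (a point fixed in the world has none). Each returns a list of dicts, best first, with "conf" (0 to 1); they miss things now and then, are a little off and sometimes report something else, mostly with a low value. They report only what shows in the picture. A call takes as long as a camera call.
- models.spot_in(query, camera): "position" ([column, row] in pixels, amid what is visible of it).
- models.tip_of(query, camera): "position" ([column, row] in pixels: a listed point, or the origin of a listed thing).
The state is a dict: "time_s": time; "joint_positions": joint angles; "qvel": joint speeds; "tau": joint torques, N m; "position": TCP position; "tcp_rot": TCP orientation; "force": force on the tool from outside, world axes, zero at the start; "moment": the same for the moment, N m; "opening": opening from 0.0 (shut) to 1.0 (fully open); "grasp_force": force on a finger pad.
Only numpy, scipy, OpenCV 4.12 (cv2) and the standard library are available. Lean on these libraries where they do the work, as an engineer would, in place of code of your own. Each camera call takes 0.05 s, during which the arm holds its last target. There are 200 camera calls.

## Task

Take the blue spray shield by its orange grip and lower it over the two steel pins of the aluminium jig, so that both pins come up through its two round holes and it lies flat and flush on the jig. Set it down rather than dropping it, let go, and leave the yellow shield where it lies.

Things in the scene. Friction and masses are not known exactly. Their poses are not given: they have to be found in the camera images.
- shield: Loose blue plate, 180 (x) x 110 (y) x 6 mm, 0.15-0.31 kg, flat on the table. Origin: centre of its underside, z up. Orange grip rib on its middle: 50 mm along x, 16 mm thick along y, top 48 mm above the underside; pinch it across y. Two round through holes, 34 mm wide, at x = -65 and +65 mm; rectangular windows (61 x 29 mm) at y = -32 and +32. Same after a half turn: either way fits.
- jig: Aluminium slab 210 (x) x 130 (y) x 18 mm high, fixed; place and yaw vary. Origin: centre of its underside on the table, z up. Two dark steel pins, 12 mm wide with tapered noses, at x = -65 and +65 mm, rise 40 mm above the slab's top; brass medallions on two black strips between them. Seated, the shield's underside is 18 mm above this origin, centres in line, x along x (either way).
- other_shield: Loose yellow plate of another jig, not to be used: same size, 180 x 110 x 6 mm, with a black grip rib (top 48 mm up) and six smaller holes that do not fit these pins. Origin: centre of its underside; x along its length, z up.

How it is judged:
By the outcome, as a careful person would: the job done as asked, in the order asked, and still so for the second after the job is handed in, with the robot touching nothing.
It also fails if it takes over 43 s, if anything falls off the work surface, if the arm or the gripper's body presses on something with over 40 N, if the wrist force passes 120 N, or if a joint passes its speed limit or range.

## Working session

There is one attempt and no reset: what is moved stays moved. The work goes in short steps, Python scripts to look and compute and a shell command to move; the robot and the scene stay as the last step left them, time stands still between calls to the robot, and variables do not carry over. Pictures are saved under pics/ and viewed, at most 10 in all, crops included, and the job is handed in when it is done.

```bash
mkdir -p pics
cat > h.py <<'E'
import numpy as np, cv2
from rig import bot, cams, models
def pose(name):
    c=cams.calibration(name); K=np.array(c["mtx"]); d=np.array(c["dist_coeffs"])
    if name=="wrist":
        s=bot.read_state(); T=np.eye(4); T[:3,:3]=s["tcp_rot"]; T[:3,3]=s["position"]
        T=T@np.array(c["tool_from_camera"]); 
    else:
        R=np.array(c["R"]); T=np.eye(4); T[:3,:3]=R.T; T[:3,3]=-R.T@np.array(c["t"]).ravel()
    return K,d,T
def onplane(name,uv,z,P=None):
    K,d,T=P or pose(name)
    p=cv2.undistortPoints(np.array(uv,float).reshape(-1,1,2),K,d).reshape(-1,2)
    r=np.c_[p,np.ones(len(p))]@T[:3,:3].T
    return T[:3,3]+r*((z-T[2,3])/r[:,2])[:,None]
E
python3 - <<'E'
from h import *
s=bot.read_state();print({k:np.round(v,3).tolist() for k,v in s.items()})
for n in ("top","scene"):
    im,dp=cams.capture(n);cv2.imwrite(f"pics/{n}0.png",im)
    for q in("shield","jig","other_shield"):
        for r in models.tip_of(q,n)[:3]: print(n,q,r,onplane(n,r["position"],.0).round(3))
E
```

```text
{'time_s': 0.0, 'joint_positions': [52.972, 30.279, 82.158, -0.001, 67.69, -10.227], 'qvel': [0.173, 0.041, -0.049, -0.025, 0.091, 0.057], 'tau': [-0.0, -44.004, -17.66, 0.063, 0.058, -0.0], 'position': [0.281, 0.557, 0.223], 'tcp_rot': [[-0.893, 0.451, -0.001], [0.451, 0.893, -0.002], [0.0, -0.002, -1.0]], 'force': [0.092, -0.578, -0.117], 'moment': [0.008, 0.021, -0.033], 'grasp_force': 0.0, 'opening': 1.002}
top shield {'position': [170.1, 209.4], 'conf': 0.8} [[0.492 0.344 0.   ]]
top jig {'position': [316.9, 180.1], 'conf': 0.7} [[ 0.534 -0.007  0.   ]]
top other_shield {'position': [431.3, 177.7], 'conf': 0.81} [[ 0.518 -0.279  0.   ]]
scene shield {'position': [445.9, 195.5], 'conf': 0.66} [[0.49  0.344 0.   ]]
scene jig {'position': [315.8, 234.1], 'conf': 0.79} [[ 0.525 -0.007  0.   ]]
scene other_shield {'position': [192.8, 255.2], 'conf': 0.82} [[ 0.512 -0.287  0.   ]]
```

View pics/top0.png

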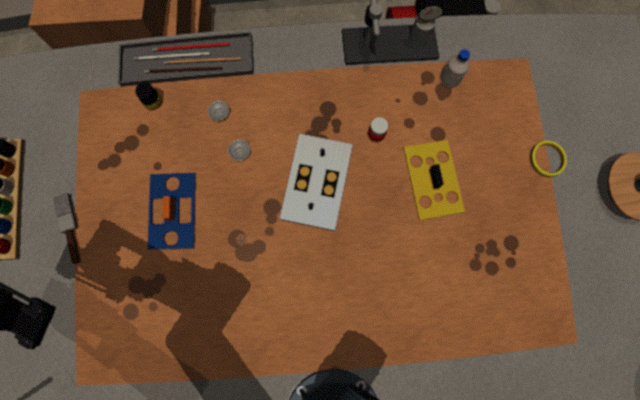

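View pics/scene0.png

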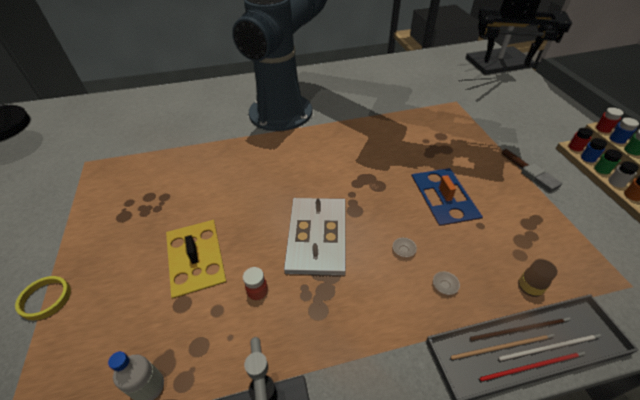

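The top view shows the blue shield at about (172,210) with its holes at (172,183) and (172,238). The jig is at (317,181) with pins near (322,153) and (311,206), and the yellow shield is at (434,180). Next I'll fit the outlines.

```bash
cat >> h.py <<'E'
def rect(name,im,lo,hi,z,near,P=None):
    hsv=cv2.cvtColor(im,cv2.COLOR_BGR2HSV); m=cv2.inRange(hsv,np.array(lo),np.array(hi))
    m=cv2.morphologyEx(m,cv2.MORPH_CLOSE,np.ones((3,3)))
    cs=[c for c in cv2.findContours(m,cv2.RETR_EXTERNAL,cv2.CHAIN_APPROX_NONE)[0] if cv2.contourArea(c)>800]
    P=P or pose(name); out=[]
    for c in cs:
        w=onplane(name,c.reshape(-1,2),z,P)[:,:2]
        (cx,cy),(a,b),_=r=cv2.minAreaRect((w*1000).astype(np.float32))
        q=cv2.boxPoints(r); e=max((q[1]-q[0],q[2]-q[1]),key=np.linalg.norm)
        yaw=(np.degrees(np.arctan2(e[1],e[0]))+90)%180-90
        out.append((round(cx,1),round(cy,1),round(a,1),round(b,1),round(float(yaw),2)))
    return out
E
python3 - <<'E'
from h import *
for n in("top","scene"):
    im=cv2.imread(f"pics/{n}0.png")
    print(n,"blue",rect(n,im,(100,120,40),(130,255,255),.006,None))
    print(n,"jig",rect(n,im,(0,0,110),(179,60,255),.018,None))
    print(n,"yel",rect(n,im,(20,150,90),(35,255,255),.006,None))
E
```

```text
top blue [(488.0, 339.4, 106.7, 175.7, -2.85)]
top jig [(61.7, -181.1, 180.7, 77.7, 89.18), (149.5, 623.2, 115.7, 132.0, -32.12), (413.3, 702.5, 150.9, 137.2, 14.42), (528.6, -4.7, 129.5, 210.8, -16.61), (685.3, 649.9, 458.8, 204.0, 15.0), (394.1, -690.8, 350.8, 966.1, -28.29)]
top yel [(544.0, -578.5, 86.8, 91.4, -11.56), (514.2, -282.3, 181.0, 110.8, 5.52)]
scene blue [(490.1, 337.9, 107.6, 177.4, -2.67)]
scene jig [(859.4, 10.6, 65.5, 201.2, -89.93), (531.2, -5.3, 129.9, 209.1, -16.63), (78.7, -374.7, 695.4, 718.4, -81.8), (153.9, 595.9, 1134.2, 589.1, 24.7)]
scene yel [(537.5, -581.1, 88.1, 89.8, -66.72), (516.7, -282.8, 182.7, 111.0, 5.39)]
```

```bash
python3 -m handwheel '[[0.015,-0.016,0,0.0,0,0.015],[0.04,-0.043,0,0,0,0.04],[0.067,-0.07,-0.005,0,0,0.07],[0.094,-0.099,-0.01,0,0,0.1],[0.122,-0.128,-0.015,0,0,0.13],[0.149,-0.157,-0.02,0,0,0.16],[0.175,-0.184,-0.025,0,0,0.19],[0.195,-0.206,-0.03,0,0,0.21]]' 1
python3 - <<'E'
from h import *
P=pose("wrist");im,dp=cams.capture("wrist");cv2.imwrite("pics/w1.png",im)
print(rect("wrist",im,(100,120,40),(130,255,255),.006,None,P))
s=bot.read_state();print(s["position"],s["tcp_rot"])
E
```

```text
time_s: 1.07
position: [0.479, 0.3497, 0.1943]
tcp_rot: [[-0.999, 0.046, 0.001], [0.046, 0.999, -0.0], [-0.001, -0.0, -1.0]]
force: [-0.5, 0.7, -0.4]
opening: 0.998
grasp_force: 0.0
[(488.9, 337.6, 106.7, 176.4, -2.45)]
[0.4824737  0.34597542 0.19334556] [[-0.99882212  0.04841531  0.00321304]
 [ 0.04840419  0.99882186 -0.00345274]
 [-0.00337642 -0.00329314 -0.99998888]]
```

View pics/w1.png

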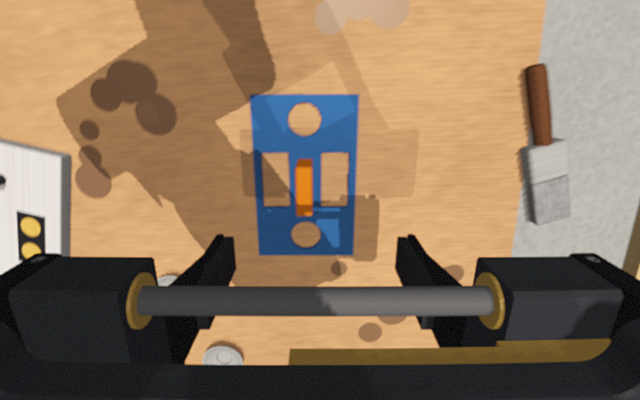

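The wrist view shows the shield square in the tool axes, with the rib at (304,187). The centre comes out at (0.489, 0.338), which agrees with the other cameras. I'll descend and grip.

```bash
python3 -m handwheel '[[0.004,-0.005,-0.01,0,0,0],[0.009,-0.01,-0.035,0,0,0],[0.012,-0.014,-0.065,0,0,0],[0.012,-0.014,-0.095,0,0,0],[0.012,-0.014,-0.12,0,0,0],[0.012,-0.014,-0.14,0,0,0],[0.012,-0.014,-0.15,0,0,0],[0.012,-0.014,-0.156,0,0,0]]'
python3 -m handwheel '[[0,0,0,0,0,0],[0,0,0,0,0,0],[0,0,0,0,0,0],[0,0,0,0,0,0],[0,0,0,0,0,0],[0,0,0,0,0,0],[0,0,0,0,0,0],[0,0,0,0,0,0]]' -1
```

```text
time_s: 1.78
position: [0.4871, 0.3381, 0.0365]
tcp_rot: [[-0.999, 0.047, -0.003], [0.047, 0.999, -0.001], [0.003, -0.001, -1.0]]
force: [0.5, 1.0, 0.6]
opening: 1.001
grasp_force: 0.0
time_s: 2.45
position: [0.4889, 0.3379, 0.0386]
tcp_rot: [[-0.999, 0.048, 0.0], [0.048, 0.999, 0.0], [-0.0, 0.0, -1.0]]
force: [0.6, -0.6, -0.4]
opening: 0.482
grasp_force: 0.0
```

```bash
python3 -m handwheel '[[0,0,0,0,0,0],[0,0,0,0,0,0],[0,0,0,0,0,0],[0,0,0,0,0,0],[0,0,0,0,0,0],[0,0,0,0,0,0],[0,0,0,0,0,0],[0,0,0,0,0,0]]' -1
python3 -m handwheel '[[0,0,0,0,0,0],[0,0,0.0,0,0,0],[0,0,0.005,0,0,0],[0,0,0.015,0,0,0],[0,0,0.035,0,0,0],[0,0,0.06,0,0,0],[0,0,0.085,0,0,0],[0,0,0.1,0,0,0]]'
```

```text
time_s: 3.12
position: [0.4888, 0.338, 0.0383]
tcp_rot: [[-0.999, 0.048, 0.0], [0.048, 0.999, 0.0], [-0.0, 0.0, -1.0]]
force: [0.9, 0.8, 0.0]
opening: 0.18
grasp_force: 30.0
time_s: 3.78
position: [0.4897, 0.3382, 0.1416]
tcp_rot: [[-0.999, 0.048, 0.003], [0.048, 0.999, 0.001], [-0.003, 0.001, -1.0]]
force: [0.4, 1.0, -1.2]
opening: 0.182
grasp_force: 30.0
```

Gripped. Carrying to above the jig.

```bash
python3 -m handwheel '[[0.001,-0.008,0,0,0,0],[0.003,-0.025,0,0,0,-0.005],[0.006,-0.045,0,0,0,-0.015],[0.009,-0.07,0,0,0,-0.025],[0.012,-0.095,0,0,0,-0.035],[0.015,-0.12,0,0,0,-0.045],[0.018,-0.145,0,0,0,-0.055],[0.021,-0.17,0,0,0,-0.06]]'
python3 -m handwheel '[[0.003,-0.025,0,0,0,-0.01],[0.006,-0.05,0,0,0,-0.02],[0.009,-0.075,0,0,0,-0.03],[0.012,-0.1,0,0,0,-0.04],[0.015,-0.125,0,0,0,-0.05],[0.018,-0.148,0,0,0,-0.055],[0.019,-0.165,0,0,0,-0.06],[0.02,-0.173,0,0,0,-0.06]]'
python3 -m handwheel '[[0,0,0,0,0,0],[0,0,0,0,0,0],[0,0,0,0,0,0],[0,0,0,0,0,0],[0,0,0,0,0,0],[0,0,0,0,0,0],[0,0,0,0,0,0],[0,0,0,0,0,0]]'
python3 - <<'E'
from h import *
s=bot.read_state();print(s["position"],s["tcp_rot"][:,1],s["grasp_force"])
P=pose("wrist");im,dp=cams.capture("wrist");cv2.imwrite("pics/w2.png",im)
z=s["position"][2]-.038+.006
print("blue",rect("wrist",im,(100,120,40),(130,255,255),z,None,P))
it,_=cams.capture("top");cv2.imwrite("pics/t2.png",it);i2,_=cams.capture("scene");cv2.imwrite("pics/s2.png",i2)
print(rect("top",it,(100,120,40),(130,255,255),z,None)); print(rect("scene",i2,(100,120,40),(130,255,255),z,None))
cv2.imwrite("pics/c2.png",np.vstack([cv2.resize(im[:,:],(480,300)),cv2.resize(i2[130:330,160:480],(480,300))]))
E
```

```text
time_s: 4.45
position: [0.5087, 0.166, 0.1376]
tcp_rot: [[-0.986, 0.168, -0.002], [0.168, 0.986, -0.001], [0.002, -0.001, -1.0]]
force: [0.2, -0.5, -0.8]
opening: 0.178
grasp_force: 30.0
time_s: 5.12
position: [0.5291, -0.0078, 0.1377]
tcp_rot: [[-0.958, 0.286, -0.001], [0.286, 0.958, -0.001], [0.001, -0.001, -1.0]]
force: [0.2, 0.3, -1.2]
opening: 0.183
grasp_force: 30.0
time_s: 5.78
position: [0.5298, -0.0048, 0.1384]
tcp_rot: [[-0.959, 0.283, 0.0], [0.283, 0.959, -0.0], [-0.0, 0.0, -1.0]]
force: [0.4, -0.1, -2.8]
opening: 0.177
grasp_force: 30.0
[ 0.52978048 -0.00476251  0.13838233] [2.83163765e-01 9.59071573e-01 3.34514678e-06] 29.99973088502884
blue [(606.8, -28.0, 45.4, 15.6, 73.51), (496.3, 4.6, 108.8, 109.2, -16.25)]
[]
[]
```

View pics/c2.png

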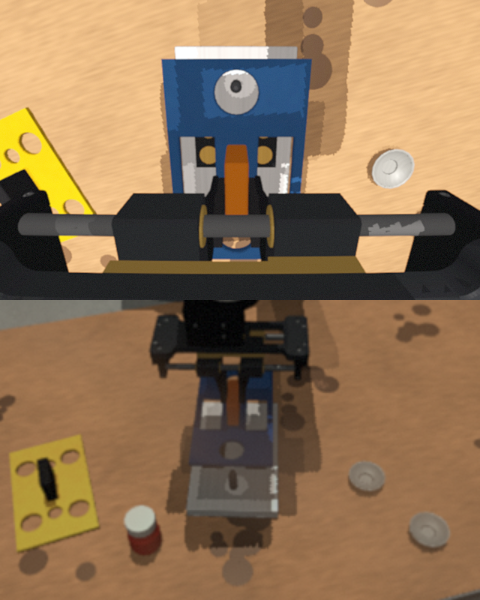

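Plate held level. Through the front hole (236,92 in the crop) the pin is visible at (236,87). I'll measure both at full resolution.

Run:
```python
from h import *
im=cv2.imread("pics/w2.png");cv2.imwrite("pics/c3.png",cv2.resize(im[50:190,200:440],None,fx=3.3,fy=3.3,interpolation=cv2.INTER_CUBIC))
P=pose("wrist")
hsv=cv2.cvtColor(im,cv2.COLOR_BGR2HSV);m=cv2.inRange(hsv,(100,120,40),(130,255,255))
sub=255-m[85:160,270:365]
for c in cv2.findContours(sub,cv2.RETR_EXTERNAL,cv2.CHAIN_APPROX_NONE)[0]:
    if 800<cv2.contourArea(c)<4000:
        (u,v),a,_=cv2.fitEllipse(c);print("hole",u+270,v+85,a,onplane("wrist",[u+270,v+85],.106,P))
e=np.array([np.cos(np.radians(-16.6)),np.sin(np.radians(-16.6))]);print("expected hole/pin",np.array([.530,-.005])+.065*e)
for r in (112,115,118): print(onplane("wrist",[315,r],.058,P))
```

```text
hole 314.90765380859375 122.23613739013672 (59.32978820800781, 60.500282287597656) [[0.46625383 0.01303011 0.106     ]]
expected hole/pin [ 0.59229097 -0.02356974]
[[0.46401959 0.01378674 0.058     ]]
[[0.46599321 0.01320491 0.058     ]]
[[0.46797669 0.01262018 0.058     ]]
```

View pics/c3.png

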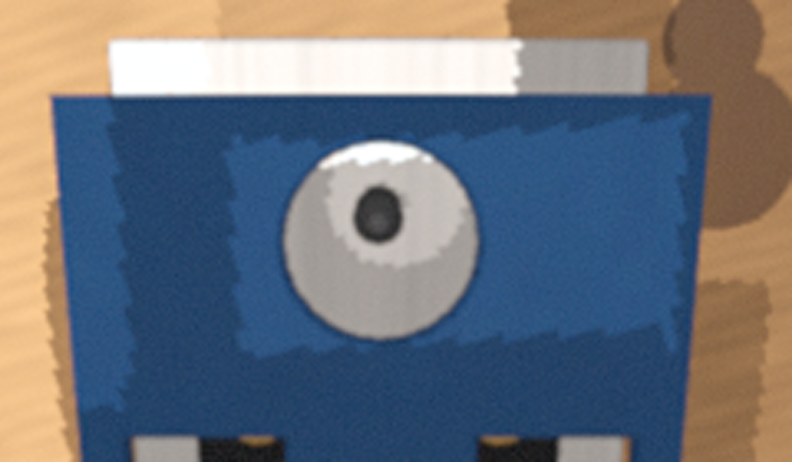

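Hole (0.466, 0.013) and pin (0.466, 0.013) agree to within 1 mm, and both fit the jig model. Lowering.

```bash
python3 -m handwheel '[[0,0,-0.005,0,0,0],[0,0,-0.015,0,0,0],[0,0,-0.027,0,0,0],[0,0,-0.04,0,0,0],[0,0,-0.052,0,0,0],[0,0,-0.062,0,0,0],[0,0,-0.069,0,0,0],[0,0,-0.073,0,0,0]]'
python3 -m handwheel '[[0,0,-0.0015,0,0,0],[0,0,-0.003,0,0,0],[0,0,-0.0045,0,0,0],[0,0,-0.006,0,0,0],[0,0,-0.007,0,0,0],[0,0,-0.008,0,0,0],[0,0,-0.0085,0,0,0],[0,0,-0.0085,0,0,0]]'
```

```text
time_s: 6.6
position: [0.5291, -0.0051, 0.0639]
tcp_rot: [[-0.959, 0.284, -0.002], [0.284, 0.959, 0.0], [0.002, -0.0, -1.0]]
force: [0.2, -0.3, -0.3]
opening: 0.183
grasp_force: 30.0
time_s: 7.27
position: [0.5298, -0.0052, 0.0569]
tcp_rot: [[-0.959, 0.284, 0.0], [0.284, 0.959, -0.0], [-0.0, -0.0, -1.0]]
force: [-0.1, -0.2, -2.1]
opening: 0.181
grasp_force: 30.0
```

Not yet in contact; inching down.

```bash
python3 -m handwheel '[[0,0,-0.0003,0,0,0],[0,0,-0.0006,0,0,0],[0,0,-0.0009,0,0,0],[0,0,-0.0012,0,0,0],[0,0,-0.0012,0,0,0],[0,0,-0.0012,0,0,0],[0,0,-0.0012,0,0,0],[0,0,-0.0012,0,0,0]]'
```

```text
time_s: 7.93
position: [0.5299, -0.0052, 0.0562]
tcp_rot: [[-0.959, 0.284, 0.0], [0.284, 0.959, -0.0], [-0.0, -0.0, -1.0]]
force: [-1.6, 0.4, 5.9]
opening: 0.176
grasp_force: 30.0
```

Contact (force went up by about 8 N) at the expected height. Releasing and backing off.

```bash
python3 -m handwheel '[[0,0,0,0,0,0],[0,0,0,0,0,0],[0,0,0,0,0,0],[0,0,0,0,0,0],[0,0,0,0,0,0],[0,0,0,0,0,0],[0,0,0,0,0,0],[0,0,0,0,0,0]]' 0.4
python3 -m handwheel '[[0,0,0.003,0,0,0],[0,0,0.01,0,0,0],[0,0,0.025,0,0,0],[0,0,0.05,0,0,0],[0,0,0.075,0,0,0],[0,0,0.1,0,0,0],[0,0,0.12,0,0,0],[0,0,0.13,0,0,0]]'
python3 -m handwheel '[[0,0.02,0.01,0,0,0],[0,0.05,0.015,0,0,0],[0,0.085,0.02,0,0,0],[0,0.12,0.02,0,0,0],[0,0.155,0.02,0,0,0],[0,0.185,0.02,0,0,0],[0,0.205,0.02,0,0,0],[0,0.215,0.02,0,0,0]]'
python3 - <<'E'
from h import *
it,_=cams.capture("top");i2,_=cams.capture("scene")
for n,i in(("top",it),("scene",i2)): print(rect(n,i,(100,120,40),(130,255,255),.024,None),rect(n,i,(20,150,90),(35,255,255),.006,None))
cv2.imwrite("pics/c4.png",np.vstack([cv2.resize(it[110:250,230:470],(514,300)),cv2.resize(i2[170:310,140:380],(514,300))]))
E
```

```text
time_s: 8.6
position: [0.5298, -0.0051, 0.0556]
tcp_rot: [[-0.959, 0.284, -0.0], [0.284, 0.959, 0.0], [0.0, -0.0, -1.0]]
force: [1.3, -0.6, 0.5]
opening: 0.664
grasp_force: 0.0
time_s: 9.27
position: [0.5312, -0.0054, 0.189]
tcp_rot: [[-0.959, 0.284, 0.005], [0.284, 0.959, -0.001], [-0.005, 0.0, -1.0]]
force: [0.1, -0.4, -0.7]
opening: 0.699
grasp_force: 0.0
time_s: 9.93
position: [0.529, 0.2125, 0.2054]
tcp_rot: [[-0.96, 0.281, -0.001], [0.281, 0.96, 0.001], [0.001, 0.0, -1.0]]
force: [1.4, 0.2, 0.6]
opening: 0.699
grasp_force: 0.0
[(528.8, -4.1, 105.2, 174.9, -16.58)] [(543.6, -578.3, 90.4, 89.6, 86.47), (514.4, -282.3, 181.4, 112.0, 4.94)]
[] [(538.0, -580.6, 89.0, 90.2, -65.24), (516.7, -282.8, 182.7, 111.0, 5.35)]
```

View pics/c4.png

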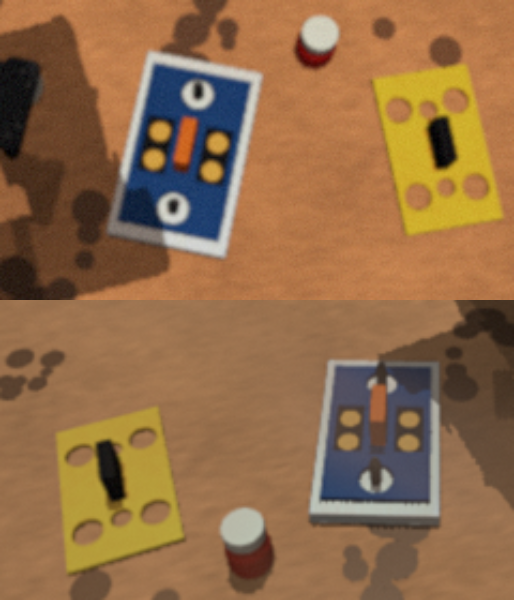

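Both pins stand in the middle of the holes (198,93 and 174,208 in the upper crop). The blue plate lies flat and centred on the jig, and the yellow shield hasn't moved. Handing in.

```bash
python3 -c "
from rig import bot
print(bot.hand_in())"
```

```text
the job is handed in; nothing more can be done
None
```

The blue shield is on the jig with both pins up through its holes, lying flat and centred to within about 2 mm; it was set down gently and released, the yellow shield was left alone, and I handed the job in at about 10 s.

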